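# Slide a blank carrier under the drag spring of a marking fixture

### The arm

A 7-joint arm with a two-finger parallel gripper is mounted at the origin on a cart in front of the work surface, level with it; the furniture and walls round the work are solid. World frame = base frame: x ahead of the robot, y to its left, z up, the work surface at z = 0. Lengths are in m, angles in rad, forces in N, time in s.
With the tool pointing down it reaches from about 0.425 to 0.825 m from the base axis. Payload 3.6 kg.
Tool frame: the origin (TCP) lies midway between the tips of the shut fingers; the grasp point (between the pads) lies 19 mm behind it (manip.grasp_offset is the distance from the TCP to the grasp point, in m); z points along the fingers, y is the line along which they close (so a half turn about z gives the same grasp; the last joint's range is limited). The gripper opens to 85 mm and grips with 20 to 120 N. Pads are 22 mm wide; open, the fingers measure 114 mm over their backs; the gripper's body (76 mm by 85 mm) begins 54 mm behind the grasp point. The pads swing forward as they close: fully open they stand 13 mm farther back than shut.
Start: joints at [1.109, 0.615, -0.013, 1.423, 0.008, 1.103, -0.04], TCP at [0.274, -0.589, 0.231] pointing down, gripper open.
Joint ranges: [-3.12, 3.12], [-0.3, 2.06], [-1.34, 1.32], [0.26, 2.42], [-1.36, 4.5], [0.01, 1.98], [-2.84, 2.84]. Speed limits (rad/s): [2.79, 2.79, 3.14, 3.14, 3.14, 3.14, 3.14].

### API

Orientations are given as a rotation vector (axis times angle).
In Python, from cell import manip, imaging gives the robot as it stands. The module is installed in compiled form; this text tells all that it offers.
- The arm moves only by the tool drive_tool, never from a script. Its argument "rows" is a list of rows, each an object of numbers: "x", "y", "z": the shift along the tool's x, y, z in cm; "twist": the turn about the tool's z in degrees; "gripper": the finger opening in cm, from 0 to 8.54. In form: [{"x": .., "y": .., "z": .., "twist": .., "gripper": ..}, ...]. A call has 1 to 12 rows; each row shifts and turns the commanded pose from where the row before left it, along the tool's axes as they then stand; what a row does not reach is not made up. A row lasts 1/12 s, in which the tool goes at most 41.7 mm and 7.16 degrees, less where a joint would pass 70% of its speed; a pose out of reach is approached as far as the arm can. A call is refused whole if a number of a shift passes 4.17 or a number of a turn 7.16, either way. A call with a gripper value outside its range is refused whole. The fingers move at their own pace and stop on an object; the grip force is fixed at half the most. Time passes only in rows, so rows that do not move let the fingers close. It gives the time, the measured TCP pose, the force, the opening and the grip force at its end, in the units of the state.
- manip.get_state(): the state, without advancing time (a new reading comes with each control period).
- imaging.snapshot(name): name is "scene" or "side" or "wrist"; returns the picture (480x640x3 uint8, red, green, blue); there is no depth.
- imaging.camera_model(name): a dict with "fx", "fy", "cx", "cy" (pixels), "extrinsics" (4x4, takes a point from camera to world coordinates). Camera axes: x right, y down, z forward; pixel columns grow to the right and rows downward; lengths in m; the calibration is good to about 2 mm. A picture is of the moment at which its call begins: read the wrist's pose just before it. camera_model takes no time and is no camera call; for the wrist camera it gives the pose at the moment of the call.
- manip.close_job(): hands the job in; it is judged then, once.
The state is a dict: "clock": time; "q": joint angles; "qd": joint speeds; "joint_torque": joint torques, N m; "tcp_pos": TCP position; "ee_rot": TCP orientation; "contact_force": force on the tool from outside, world axes, zero at the start; "moment": the same for the moment, N m; "width": finger opening in m; "grasp_force": force on a finger pad.
Only numpy, scipy, OpenCV 4.12 (cv2) and the standard library are available. Lean on these libraries where they do the work, as an engineer would, in place of code of your own. Each camera call takes 0.05 s, during which the arm holds its last target. There are 200 camera calls.

### The job

Load the marking fixture: with the fingertips on the ribbed tread of the orange carrier, press it down hard against its sprung bed and, keeping it pressed, slide it under the blue bridge and the steel drag spring until its nose is fully home against the end stop; then let go and move clear. Only press and push the carrier, never pick it up, and leave the brass weight, the emery block and the marker where they are.

Things in the scene. Friction and masses are not known exactly. Their poses are not given: they have to be found in the camera images.
- marking_fixture: Bolted-down fixture 250 x 105 mm; origin on the bench near its middle. Its +x is the direction in which the carrier slides (away from the robot, within about 0.45 rad), +z up. Two aluminium rails (inner faces 63 mm apart, outer 81 mm, tops 30 mm above the bench) guide the carrier over a brass sprung bed. A blue end stop, 42 mm high, has its face at x = 105 mm.
- stop_face (a point): Centre of the end stop's face, 22 mm above the bench (the level of the unpressed bed's top); same axes as the fixture. The carrier is home when its nose touches this face.
- bridge (a point): Centre of the underside of the blue bridge bar across the rails, 45 mm above the bench, 54 mm ahead of the fixture's origin; axes as the fixture's. The bar is 12 mm long in x, its top at 55 mm (screw heads 58 mm).
- sprung_bed (a joint): How far the brass bed is pressed down, m, staying level: 0 = up (top 22 mm above the bench), 0.010 = bottomed (12 mm). Springs push it up with 6 N at 0 and 11 N at the bottom. At 0 the carrier (top 50 mm above the bench) is 5 mm too high for the bridge; it passes from about 0.005, best at 0.007 to 0.009.
- drag_leaf (a joint): Lift angle of the steel drag leaf, rad: 0 = hanging free; grows as the carrier lifts it. Hinged at the bridge's far side, it slopes down towards the stop to its lowest line, 28 mm past the bridge and 38 mm above the bench; takes 3 to 9 N to lift and adds a few N to the push.
- blank_carrier: Loose orange plastic carrier 120 (x) x 60 (y) x 28 mm, 0.25 kg; origin in the middle of its underside, axes as the fixture's. Front 75 mm is 28 mm thick, copper on top; rear 45 mm is a ribbed tread only 18 mm thick: a 10 mm step at x = -15 mm faces the robot. Starts on the bed, nose short of the bridge; home is 63 to 95 mm on. Slides easily (friction about 0.25); the bed lifts it when let go.
- tread (a point): Centre of the tread's top face, 37.5 mm behind the carrier's origin, 18 mm above its underside; the step is 22.5 mm ahead of it. Press here and push against the step. 40 mm above the bench unpressed, 30 mm with the bed bottomed. With the carrier home the step is 18 mm short of the bridge.
- nose (a point): Bottom centre of the carrier's front face, 60 mm ahead of its origin.
- brass_weight: Brass weight 44 mm wide, 55 mm high with a knob, loose to the left of the fixture; origin under its centre. Not to be moved.
- emery_block: Brown emery block 46 x 90 x 27 mm, loose to the right of the fixture; origin under its centre. Not to be moved.
- marker: Red and white marker 17 x 135 x 16 mm, lying loose to the right of the fixture; origin under its centre. Not to be moved.
Not all that is in view belongs to the job. Of the things like the blank_carrier, leave any that is green; of the rest the larger one is meant.

How it is judged:
By the outcome, as a careful person would: the job done as asked, in the order asked, and still so for the second after the job is handed in, with the robot touching nothing.
It also fails if it takes over 42 s, if anything falls off the work surface, if the arm or the gripper's body presses on something with over 40 N, if the wrist force passes 120 N, or if a joint passes its speed limit or range.

## Working session

There is one attempt and no reset: what is moved stays moved. The work goes in short steps, Python scripts to look and compute and a tool call to move; the robot and the scene stay as the last step left them, time stands still between calls to the robot, and variables do not carry over. Pictures are saved under pics/ and viewed, at most 10 in all, crops included, and the job is handed in when it is done.

Besides the shell and the picture viewer there is one more tool, called by a JSON object that holds its "op" and its "data", one argument or row to a line. drive_tool: Moves the arm, as the interface text tells. Its arguments: {"type":"object","properties":{"rows":{"type":"array","items":{"type":"object","properties":{"x":{"type":"number"},"y":{"type":"number"},"z":{"type":"number"},"twist":{"type":"number"},"gripper":{"type":"number"}}}}},"required":["rows"]}

```bash
mkdir -p pics
python3 - <<'E'
from cell import manip, imaging
import cv2, numpy as np
s=manip.get_state(); print(s)
a=imaging.snapshot("scene"); b=imaging.snapshot("side")
for n,i in(("scene",a),("side",b)):
    cv2.imwrite(f"pics/{n}0.png",i[:,:,::-1]); m=imaging.camera_model(n); print(n,m)
E
```

```text
{'clock': 0.0, 'q': array([ 1.10944445,  0.61593254, -0.01261852,  1.42488456,  0.00812494,
        1.10340563, -0.04037981]), 'qd': array([ 0.00036978, -0.00068701,  0.00216061, -0.00018404, -0.00212936,
        0.00198803,  0.00051347]), 'joint_torque': array([-2.72391475e-05, -4.69208980e+01,  2.59137098e-01, -1.71032882e+01,
        9.93762369e-03,  9.62832622e-03,  1.53096181e-05]), 'tcp_pos': array([ 0.27351289, -0.58881582,  0.23013425]), 'ee_rot': array([-3.06514649e+00, -6.77306749e-01,  9.62729207e-04]), 'contact_force': array([ 0.06527737, -0.42609616,  0.44409962]), 'moment': array([ 0.02539326, -0.01690888,  0.03782209]), 'grasp_force': 0.0, 'width': 0.08572987392691689}
scene {'fx': 623.4037998697892, 'fy': 623.4037998697892, 'cx': 322.4549701995161, 'cy': 246.69782625262985, 'extrinsics': array([[-0.55617245, -0.62972326,  0.54232907, -0.04448252],
       [-0.83084487,  0.40623154, -0.3803587 ,  0.50164284],
       [ 0.01920955, -0.66213635, -0.74913713,  0.93125371],
       [ 0.        ,  0.        ,  0.        ,  1.        ]])}
side {'fx': 585.3734972258516, 'fy': 585.3734972258516, 'cx': 326.7795095302958, 'cy': 246.30330980907794, 'extrinsics': array([[ 0.12145445,  0.65367383, -0.74696676,  1.50212123],
       [ 0.99243468, -0.09357998,  0.07947452, -0.05719011],
       [-0.01795072, -0.75096825, -0.66009428,  0.87772011],
       [ 0.        ,  0.        ,  0.        ,  1.        ]])}
```

View pics/scene0.png

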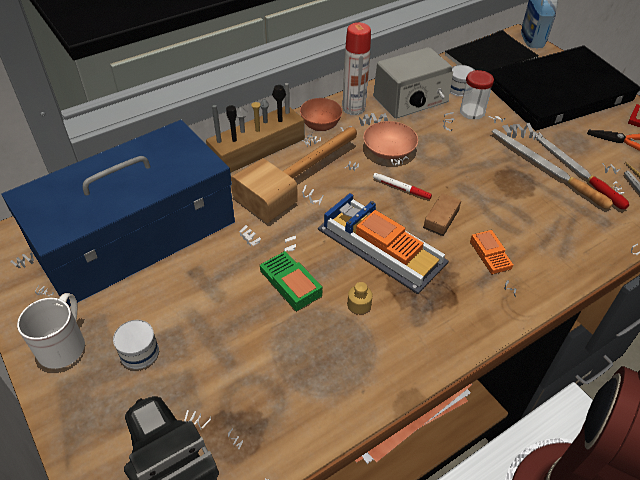

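View pics/side0.png

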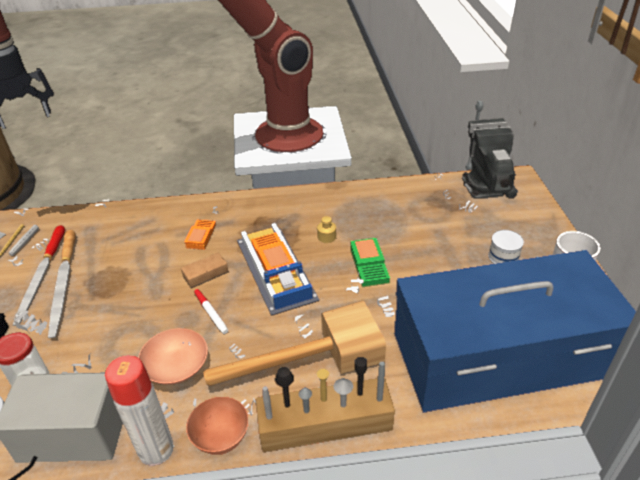

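The carrier sits in the fixture at about (390,235) in the scene view and (272,250) in the side view. The green one and the small orange one are decoys. Next I'll zoom in on both views.

```bash
cat > h.py <<'E'
import numpy as np, cv2
from cell import manip, imaging
def ray(m,u,v,z):
    E=m["extrinsics"]; d=E[:3,:3]@np.array([(u-m["cx"])/m["fx"],(v-m["cy"])/m["fy"],1]); o=E[:3,3]
    return o+d*(z-o[2])/d[2]
def px(m,p):
    E=m["extrinsics"]; c=E[:3,:3].T@(np.asarray(p)-E[:3,3]); return np.array([m["fx"]*c[0]/c[2]+m["cx"],m["fy"]*c[1]/c[2]+m["cy"]])
E
python3 - <<'E'
import cv2,numpy as np
a=cv2.imread('pics/scene0.png')[185:295,310:455]; b=cv2.imread('pics/side0.png')[215:315,230:330]
a=cv2.resize(a,None,fx=5,fy=5,interpolation=2);b=cv2.resize(b,None,fx=5,fy=5,interpolation=2)
cv2.imwrite('pics/c1.png',a);cv2.imwrite('pics/c2.png',b)
E
```

```text
(no output)
```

View pics/c1.png

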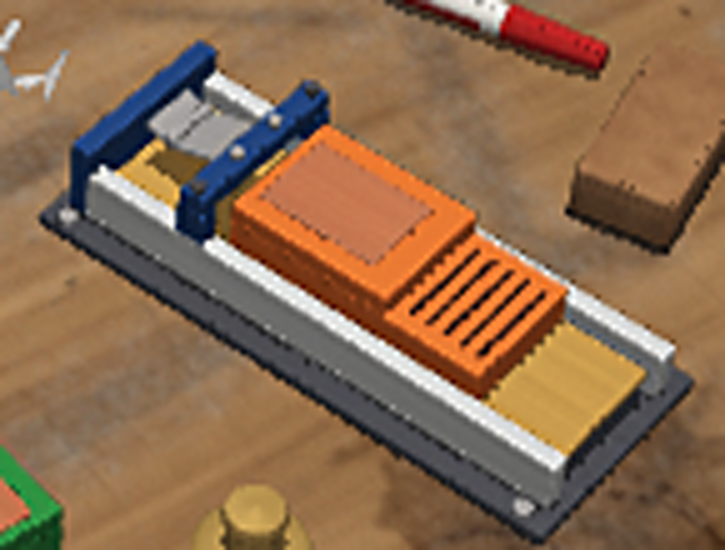

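The crop shows these features (crop pixels):
- **Thick part's top corners:** (232,200), (325,128), (475,215) and (385,302).
- **Tread rear corners:** (487,368) and (567,290).
- **Left rail top:** from about (90,172) to (568,462).

Run:
```python
from h import *
m=imaging.camera_model("scene")
P=lambda u,v,z: ray(m,310+u/5-.4,185+v/5-.4,z)
pts=dict(fl=(232,200,.05),fr=(325,128,.05),sr=(475,215,.05),sl=(385,302,.05),rl=(487,368,.04),rr=(567,290,.04),
 raill_far=(100,168,.03),raill_near=(555,470,.03),railr_near=(672,350,.03),base_l=(45,218,.004),base_n=(540,540,.004),base_r=(690,380,.004))
R={k:P(*v) for k,v in pts.items()}
for k,v in R.items(): print(k,v.round(4))
ang=lambda a,b: np.degrees(np.arctan2(*(R[b]-R[a])[[1,0]]))
print(ang('sl','fl'),ang('sr','fr'),ang('rl','fl'),ang('rr','fr'),ang('raill_near','raill_far'),ang('base_n','base_l'))
print('step',(R['sl']+R['sr'])/2,'nose',(R['fl']+R['fr'])/2,'rear',(R['rl']+R['rr'])/2)
from scipy.spatial.transform import Rotation as Ro
s=manip.get_state(); print(Ro.from_rotvec(s['ee_rot']).as_matrix().round(3))
```

```text
fl [ 0.6058 -0.0328  0.05  ]
fr [ 0.6178 -0.0873  0.05  ]
sr [ 0.548  -0.1078  0.05  ]
sl [ 0.5311 -0.0504  0.05  ]
rl [ 0.4903 -0.0687  0.04  ]
rr [ 0.5044 -0.1197  0.04  ]
raill_far [ 0.6638 -0.0106  0.03  ]
raill_near [ 0.4437 -0.065   0.03  ]
railr_near [ 0.4648 -0.1407  0.03  ]
base_l [0.6729 0.0095 0.004 ]
base_n [ 0.435 -0.055  0.004]
base_r [ 0.4638 -0.1548  0.004 ]
13.283168730897966 16.37994750009413 17.257983094637126 15.935768300843144 13.880877821392675 15.169104469153094
step [ 0.53955578 -0.07911555  0.05      ] nose [ 0.61182154 -0.06003563  0.05      ] rear [ 0.49735221 -0.0941716   0.04      ]
[[ 0.907  0.421 -0.001]
 [ 0.421 -0.907  0.002]
 [-0.    -0.002 -1.   ]]
```

{"op": "drive_tool", "data": {
  "rows": [
    {"x": 2.2, "y": -1.75, "gripper": 0},
    {"x": 2.2, "y": -1.75},
    {"x": 2.2, "y": -1.75},
    {"x": 2.2, "y": -1.75},
    {"x": 2.2, "y": -1.75},
    {"x": 2.2, "y": -1.75},
    {"x": 2.2, "y": -1.75},
    {"x": 2.2, "y": -1.75},
    {"x": 2.2, "y": -1.75},
    {"x": 2.2, "y": -1.75}
  ]
}}

```text
schema error: expected keys x, y, z, twist, gripper
```

{"op": "drive_tool", "data": {
  "rows": [
    {"x": 2.2, "y": -1.75},
    {"x": 2.2, "y": -1.75},
    {"x": 2.2, "y": -1.75},
    {"x": 2.2, "y": -1.75},
    {"x": 2.2, "y": -1.75},
    {"x": 2.2, "y": -1.75},
    {"x": 2.2, "y": -1.75},
    {"x": 2.2, "y": -1.75},
    {"x": 2.2, "y": -1.75},
    {"twist": 5},
    {"twist": 5},
    {}
  ]
}}

```text
schema error: expected keys x, y, z, twist, gripper
```

Run:
```python
from h import *
m=imaging.camera_model("wrist"); i=imaging.snapshot("wrist"); cv2.imwrite("pics/w1.png",i[:,:,::-1])
np.save("w1E.npy",m["extrinsics"]); print(m, manip.get_state()['tcp_pos'])
```

```text
{'fx': 353.4182911383857, 'fy': 353.4182911383857, 'cx': 314.47641174380874, 'cy': 237.88349851380983, 'extrinsics': array([[ 0.42048994, -0.86284735, -0.28050429,  0.34539554],
       [-0.9072958 , -0.40043209, -0.12832953, -0.55609093],
       [-0.00159412,  0.30846164, -0.95123545,  0.37238409],
       [ 0.        ,  0.        ,  0.        ,  1.        ]])} [ 0.27357505 -0.58899241  0.23037427]
```

View pics/w1.png

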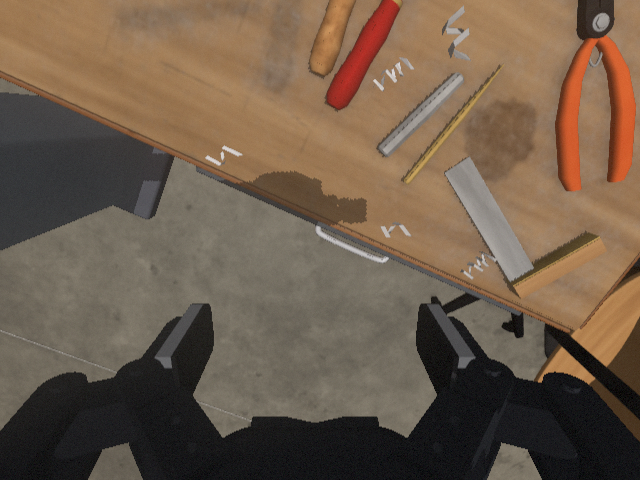

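The calls were refused because each row needs every key, so the arm hasn't moved. The wrist view shows only the open fingers and the bench edge.

{"op": "drive_tool", "data": {
  "rows": [
    {"x": 2.2, "y": -1.75, "z": 0, "twist": 0, "gripper": 0},
    {"x": 2.2, "y": -1.75, "z": 0, "twist": 0, "gripper": 0},
    {"x": 2.2, "y": -1.75, "z": 0, "twist": 0, "gripper": 0},
    {"x": 2.2, "y": -1.75, "z": 0, "twist": 0, "gripper": 0},
    {"x": 2.2, "y": -1.75, "z": 0, "twist": 0, "gripper": 0},
    {"x": 2.2, "y": -1.75, "z": 0, "twist": 0, "gripper": 0},
    {"x": 2.2, "y": -1.75, "z": 0, "twist": 0, "gripper": 0},
    {"x": 2.2, "y": -1.75, "z": 0, "twist": 0, "gripper": 0},
    {"x": 2.2, "y": -1.75, "z": 0, "twist": 0, "gripper": 0},
    {"x": 2.2, "y": -1.75, "z": 0, "twist": 0, "gripper": 0}
  ]
}}

```text
clock: 0.98
tcp_pos: [0.3999, -0.3367, 0.2311]
ee_rot: [-3.067, -0.677, 0.0]
contact_force: [0.6, 1.0, -0.3]
width: 0.0005
grasp_force: 0.0
```

{"op": "drive_tool", "data": {
  "rows": [
    {"x": 2.2, "y": -1.75, "z": 0, "twist": 0, "gripper": 0},
    {"x": 2.2, "y": -1.75, "z": 0, "twist": 0, "gripper": 0},
    {"x": 2.2, "y": -1.75, "z": 0, "twist": 0, "gripper": 0},
    {"x": 2.2, "y": -1.75, "z": 0, "twist": 0, "gripper": 0},
    {"x": 2.2, "y": -1.75, "z": 0, "twist": 0, "gripper": 0},
    {"x": 2.2, "y": -1.75, "z": 0, "twist": 0, "gripper": 0},
    {"x": 2.2, "y": -1.75, "z": 0, "twist": 0, "gripper": 0},
    {"x": 2.2, "y": -1.75, "z": 0, "twist": 0, "gripper": 0},
    {"x": 2.2, "y": -1.75, "z": 0, "twist": 0, "gripper": 0},
    {"x": 0, "y": 0, "z": 0, "twist": 5, "gripper": 0},
    {"x": 0, "y": 0, "z": 0, "twist": 5, "gripper": 0},
    {"x": 0, "y": 0, "z": 0, "twist": 0, "gripper": 0}
  ]
}}

```text
clock: 1.98
tcp_pos: [0.5128, -0.1111, 0.231]
ee_rot: [-3.115, -0.408, 0.001]
contact_force: [-0.0, -0.2, -0.1]
width: -0.0001
grasp_force: 0.0
```

Run:
```python
from h import *
m=imaging.camera_model("wrist"); i=imaging.snapshot("wrist"); cv2.imwrite("pics/w2.png",i[:,:,::-1])
np.save("w2E.npy",m["extrinsics"]); s=manip.get_state(); print(m['extrinsics'].round(3), s['tcp_pos'],s['ee_rot'],s['clock'])
```

```text
[[ 0.257 -0.919 -0.299  0.589]
 [-0.967 -0.244 -0.08  -0.091]
 [ 0.     0.309 -0.951  0.373]
 [ 0.     0.     0.     1.   ]] [ 0.5126618  -0.11164292  0.2310716 ] [ 3.11452553e+00  4.10947362e-01 -1.17885787e-03] 2.0333
```

View pics/w2.png

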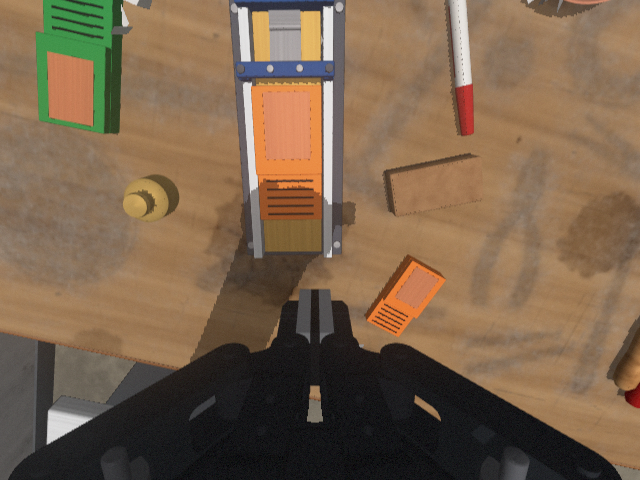

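The wrist view shows the step at row 174 (columns 257–323), the nose top at row 84, the tread's rear at row 219 (columns 262–322), the rail ends at row 257, and the bridge and stop above them.

Run:
```python
from h import *
m=imaging.camera_model("wrist"); m["extrinsics"]=np.load("w2E.npy")
s=manip.get_state(); t=s['tcp_pos']; c=np.cos(np.radians(15)); q=np.sin(np.radians(15))
for n,u,v,z in [("noseL",251,84,.05),("noseR",322,84,.05),("stepL",257,174,.05),("stepR",323,174,.05),("rearL",262,219,.04),("rearR",322,219,.04),("railLn",254,257,.03),("railRn",333,257,.03),("bridgeL",237,79,.045),("bridgeR",333,79,.045),("baseL",247,258,.004),("baseR",340,258,.004)]:
    p=ray(m,u,v,z); d=p-t; print(n,p.round(4),"tool x,y mm",(1e3*np.array([c*d[0]+q*d[1], q*d[0]-c*d[1]])).round(1))
```

```text
noseL [ 0.6059 -0.0314  0.05  ] tool x,y mm [110.8 -53.4]
noseR [ 0.6212 -0.0892  0.05  ] tool x,y mm [110.7   6.4]
stepL [ 0.5335 -0.0519  0.05  ] tool x,y mm [ 35.6 -52.3]
stepR [ 0.5488 -0.1098  0.05  ] tool x,y mm [35.4  7.6]
rearL [ 0.4904 -0.0645  0.04  ] tool x,y mm [ -9.3 -51.3]
rearR [ 0.5053 -0.121   0.04  ] tool x,y mm [-9.5  7.1]
railLn [ 0.4453 -0.0643  0.03  ] tool x,y mm [-52.8 -63.1]
railRn [ 0.4664 -0.1436  0.03  ] tool x,y mm [-53.   18.9]
bridgeL [ 0.6069 -0.0181  0.045 ] tool x,y mm [115.3 -65.9]
bridgeR [ 0.6279 -0.0972  0.045 ] tool x,y mm [115.1  15.8]
baseL [ 0.4312 -0.055   0.004 ] tool x,y mm [-64.  -75.8]
baseR [ 0.4579 -0.1555  0.004 ] tool x,y mm [-64.2  28.2]
```

{"op": "drive_tool", "data": {
  "rows": [
    {"x": 0.75, "y": -0.75, "z": 0, "twist": -0.8, "gripper": 0},
    {"x": 0.75, "y": -0.75, "z": 0, "twist": 0, "gripper": 0},
    {"x": 0.75, "y": -0.75, "z": 2, "twist": 0, "gripper": 0},
    {"x": 0, "y": 0, "z": 3, "twist": 0, "gripper": 0},
    {"x": 0, "y": 0, "z": 3, "twist": 0, "gripper": 0},
    {"x": 0, "y": 0, "z": 3, "twist": 0, "gripper": 0},
    {"x": 0, "y": 0, "z": 3, "twist": 0, "gripper": 0},
    {"x": 0, "y": 0, "z": 2, "twist": 0, "gripper": 0},
    {"x": 0, "y": 0, "z": 1, "twist": 0, "gripper": 0},
    {"x": 0, "y": 0, "z": 0.5, "twist": 0, "gripper": 0},
    {"x": 0, "y": 0, "z": 0, "twist": 0, "gripper": 0}
  ]
}}

```text
clock: 2.95
tcp_pos: [0.5287, -0.0836, 0.0558]
ee_rot: [-3.111, -0.431, 0.001]
contact_force: [0.2, 0.2, 0.7]
width: 0.0001
grasp_force: 0.0
```

Run:
```python
from h import *
i=imaging.snapshot("scene"); j=imaging.snapshot("wrist")
a=cv2.resize(i[185:295,310:455],(580,440),interpolation=2); b=cv2.resize(j[60:380,200:440],(220,293))
o=np.zeros((440,800,3),np.uint8); o[:,:580]=a; o[:293,580:]=b
cv2.imwrite("pics/d1.png",o[:,:,::-1])
s=manip.get_state(); print(s['tcp_pos'],s['contact_force'])
```

```text
[ 0.52970772 -0.08399466  0.05737995] [-0.40424763 -0.71702576 -0.50998644]
```

View pics/d1.png

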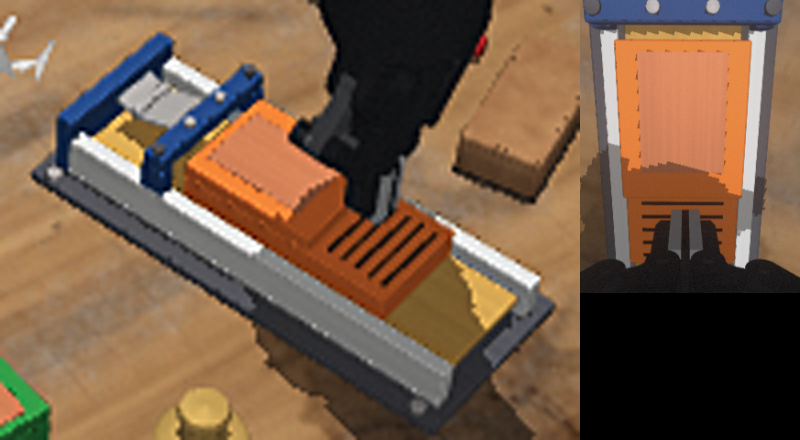

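The shut tips are centred over the tread, about 1 mm behind the step. I'll back off 3 mm and press.

{"op": "drive_tool", "data": {
  "rows": [
    {"x": -0.3, "y": 0, "z": 0.3, "twist": 0, "gripper": 0},
    {"x": 0, "y": 0, "z": 0.4, "twist": 0, "gripper": 0},
    {"x": 0, "y": 0, "z": 0.4, "twist": 0, "gripper": 0},
    {"x": 0, "y": 0, "z": 0.3, "twist": 0, "gripper": 0},
    {"x": 0, "y": 0, "z": 0.3, "twist": 0, "gripper": 0},
    {"x": 0, "y": 0, "z": 0.3, "twist": 0, "gripper": 0},
    {"x": 0, "y": 0, "z": 0.3, "twist": 0, "gripper": 0},
    {"x": 0, "y": 0, "z": 0, "twist": 0, "gripper": 0},
    {"x": 0, "y": 0, "z": 0, "twist": 0, "gripper": 0}
  ]
}}

```text
clock: 3.8
tcp_pos: [0.5257, -0.085, 0.0336]
ee_rot: [3.112, 0.429, -0.0]
contact_force: [-1.8, 1.3, 6.1]
width: 0.0003
grasp_force: 3.0
```

{"op": "drive_tool", "data": {
  "rows": [
    {"x": 0, "y": 0, "z": 0.1, "twist": 0, "gripper": 0},
    {"x": 0, "y": 0, "z": 0.1, "twist": 0, "gripper": 0},
    {"x": 0, "y": 0, "z": 0, "twist": 0, "gripper": 0},
    {"x": 0, "y": 0, "z": 0, "twist": 0, "gripper": 0}
  ]
}}

```text
clock: 4.13
tcp_pos: [0.5257, -0.085, 0.0319]
ee_rot: [3.112, 0.429, 0.0]
contact_force: [-0.8, -1.0, 6.5]
width: -0.0003
grasp_force: 3.5
```

Run:
```python
from h import *
i=imaging.snapshot("scene"); k=imaging.snapshot("side")
s=manip.get_state(); print(s['tcp_pos'],s['contact_force'])
a=cv2.resize(i[185:295,310:455],(580,440),interpolation=2); b=cv2.resize(k[215:315,240:315],(220,293),interpolation=2)
o=np.zeros((440,800,3),np.uint8); o[:,:580]=a; o[:293,580:]=b
cv2.imwrite("pics/d2.png",o[:,:,::-1])
```

```text
[ 0.52568846 -0.08501502  0.0319122 ] [-1.81912117  0.68973574  5.47565958]
```

View pics/d2.png

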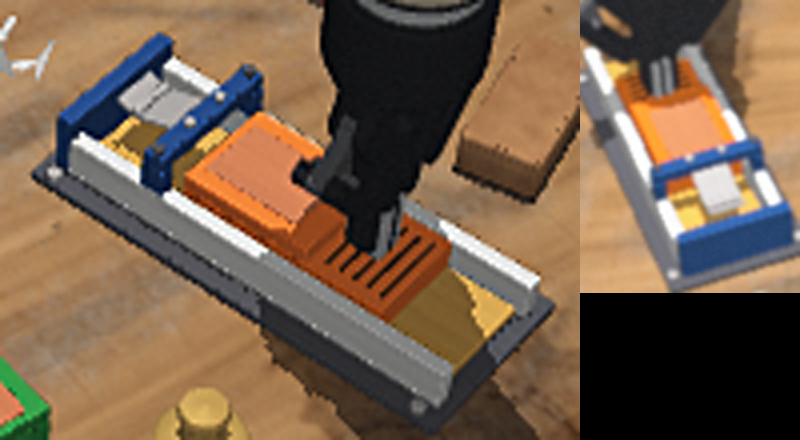

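The carrier is pressed down level, about 8 mm by tip height, and hasn't moved forward. Sliding now.

{"op": "drive_tool", "data": {
  "rows": [
    {"x": 0.2, "y": 0, "z": 0, "twist": 0, "gripper": 0},
    {"x": 0.2, "y": 0, "z": 0, "twist": 0, "gripper": 0},
    {"x": 0.2, "y": 0, "z": 0, "twist": 0, "gripper": 0},
    {"x": 0.2, "y": 0, "z": 0, "twist": 0, "gripper": 0},
    {"x": 0.2, "y": 0, "z": 0, "twist": 0, "gripper": 0},
    {"x": 0.2, "y": 0, "z": 0, "twist": 0, "gripper": 0},
    {"x": 0.2, "y": 0, "z": 0, "twist": 0, "gripper": 0},
    {"x": 0.2, "y": 0, "z": 0, "twist": 0, "gripper": 0},
    {"x": 0, "y": 0, "z": 0, "twist": 0, "gripper": 0}
  ]
}}

```text
clock: 4.98
tcp_pos: [0.5412, -0.081, 0.0319]
ee_rot: [3.112, 0.429, 0.0]
contact_force: [-1.3, 0.1, 7.6]
width: 0.0001
grasp_force: 3.5
```

{"op": "drive_tool", "data": {
  "rows": [
    {"x": 0.25, "y": 0, "z": 0, "twist": 0, "gripper": 0},
    {"x": 0.25, "y": 0, "z": 0, "twist": 0, "gripper": 0},
    {"x": 0.25, "y": 0, "z": 0, "twist": 0, "gripper": 0},
    {"x": 0.25, "y": 0, "z": 0, "twist": 0, "gripper": 0},
    {"x": 0.25, "y": 0, "z": 0, "twist": 0, "gripper": 0},
    {"x": 0.25, "y": 0, "z": 0, "twist": 0, "gripper": 0},
    {"x": 0.25, "y": 0, "z": 0, "twist": 0, "gripper": 0},
    {"x": 0.25, "y": 0, "z": 0, "twist": 0, "gripper": 0},
    {"x": 0, "y": 0, "z": 0, "twist": 0, "gripper": 0}
  ]
}}

```text
clock: 5.73
tcp_pos: [0.5599, -0.0757, 0.0317]
ee_rot: [3.112, 0.429, -0.002]
contact_force: [-1.4, -0.7, 5.6]
width: 0.0001
grasp_force: 2.9
```

{"op": "drive_tool", "data": {
  "rows": [
    {"x": 0.2, "y": 0, "z": 0, "twist": 0, "gripper": 0},
    {"x": 0.2, "y": 0, "z": 0, "twist": 0, "gripper": 0},
    {"x": 0.2, "y": 0, "z": 0, "twist": 0, "gripper": 0},
    {"x": 0.2, "y": 0, "z": 0, "twist": 0, "gripper": 0},
    {"x": 0.2, "y": 0, "z": 0, "twist": 0, "gripper": 0},
    {"x": 0, "y": 0, "z": 0, "twist": 0, "gripper": 0}
  ]
}}

```text
clock: 6.23
tcp_pos: [0.5683, -0.073, 0.0307]
ee_rot: [-3.112, -0.429, 0.006]
contact_force: [-4.3, -2.2, 3.4]
width: 0.0
grasp_force: 3.4
```

Run:
```python
from h import *
i=imaging.snapshot("scene"); j=imaging.snapshot("wrist"); k=imaging.snapshot("side")
s=manip.get_state(); print(s['tcp_pos'],s['contact_force'])
a=cv2.resize(i[185:295,310:455],(500,380),interpolation=2); b=cv2.resize(k[215:315,240:315],(300,400),interpolation=2)
o=np.zeros((400,800,3),np.uint8); o[:380,:500]=a; o[:,500:]=b
cv2.imwrite("pics/d3.png",o[:,:,::-1])
```

```text
[ 0.56857871 -0.07288474  0.03086655] [-5.05833202 -1.66313848  2.69917201]
```

View pics/d3.png

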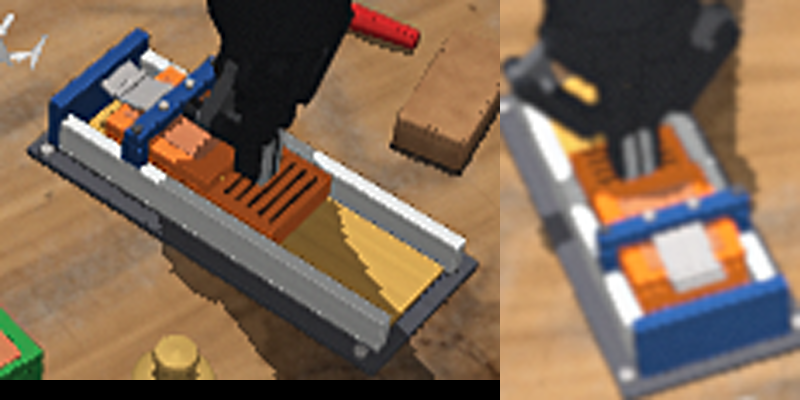

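The nose is past the bridge and lifting the leaf, and the stop still lies ahead.

{"op": "drive_tool", "data": {
  "rows": [
    {"x": 0.2, "y": 0, "z": 0.05, "twist": 0, "gripper": 0},
    {"x": 0.2, "y": 0, "z": 0, "twist": 0, "gripper": 0},
    {"x": 0.2, "y": 0, "z": 0, "twist": 0, "gripper": 0},
    {"x": 0.2, "y": 0, "z": 0, "twist": 0, "gripper": 0},
    {"x": 0.2, "y": 0, "z": 0, "twist": 0, "gripper": 0},
    {"x": 0.2, "y": 0, "z": 0, "twist": 0, "gripper": 0},
    {"x": 0, "y": 0, "z": 0, "twist": 0, "gripper": 0}
  ]
}}

```text
clock: 6.97
tcp_pos: [0.5826, -0.0688, 0.031]
ee_rot: [-3.112, -0.43, -0.003]
contact_force: [-2.2, -0.7, 2.2]
width: -0.0002
grasp_force: 2.4
```

{"op": "drive_tool", "data": {
  "rows": [
    {"x": 0.15, "y": 0, "z": 0, "twist": 0, "gripper": 0},
    {"x": 0.15, "y": 0, "z": 0, "twist": 0, "gripper": 0},
    {"x": 0.15, "y": 0, "z": 0, "twist": 0, "gripper": 0},
    {"x": 0, "y": 0, "z": 0, "twist": 0, "gripper": 0}
  ]
}}

```text
clock: 7.3
tcp_pos: [0.5863, -0.0678, 0.0309]
ee_rot: [-3.112, -0.43, -0.001]
contact_force: [-3.9, -1.5, 2.5]
width: 0.0003
grasp_force: 2.5
```

{"op": "drive_tool", "data": {
  "rows": [
    {"x": 0.15, "y": 0, "z": 0.05, "twist": 0, "gripper": 0},
    {"x": 0.15, "y": 0, "z": 0.05, "twist": 0, "gripper": 0},
    {"x": 0.1, "y": 0, "z": 0, "twist": 0, "gripper": 0},
    {"x": 0, "y": 0, "z": 0, "twist": 0, "gripper": 0},
    {"x": 0, "y": 0, "z": 0, "twist": 0, "gripper": 0}
  ]
}}

```text
clock: 7.72
tcp_pos: [0.5903, -0.0669, 0.0301]
ee_rot: [3.112, 0.429, 0.002]
contact_force: [-2.1, -0.9, 4.6]
width: 0.0002
grasp_force: 3.6
```

{"op": "drive_tool", "data": {
  "rows": [
    {"x": 0.15, "y": 0, "z": 0, "twist": 0, "gripper": 0},
    {"x": 0.15, "y": 0, "z": 0, "twist": 0, "gripper": 0},
    {"x": 0, "y": 0, "z": 0, "twist": 0, "gripper": 0},
    {"x": 0, "y": 0, "z": 0, "twist": 0, "gripper": 0}
  ]
}}

```text
clock: 8.05
tcp_pos: [0.591, -0.0667, 0.0301]
ee_rot: [3.112, 0.429, -0.005]
contact_force: [-6.7, -1.5, 8.1]
width: 0.0002
grasp_force: 6.1
```

{"op": "drive_tool", "data": {
  "rows": [
    {"x": 0.15, "y": 0, "z": 0, "twist": 0, "gripper": 0},
    {"x": 0.15, "y": 0, "z": 0, "twist": 0, "gripper": 0},
    {"x": 0, "y": 0, "z": 0, "twist": 0, "gripper": 0},
    {"x": 0, "y": 0, "z": 0, "twist": 0, "gripper": 0}
  ]
}}

```text
clock: 8.38
tcp_pos: [0.591, -0.0667, 0.0301]
ee_rot: [3.112, 0.428, -0.015]
contact_force: [-11.0, -2.8, 12.3]
width: -0.0001
grasp_force: 9.4
```

Run:
```python
from h import *
i=imaging.snapshot("scene"); k=imaging.snapshot("side")
s=manip.get_state(); print(s['tcp_pos'],s['contact_force'])
a=cv2.resize(i[185:295,310:455],(500,380),interpolation=2); b=cv2.resize(k[215:315,240:315],(300,400),interpolation=2)
o=np.zeros((400,800,3),np.uint8); o[:380,:500]=a; o[:,500:]=b
cv2.imwrite("pics/d4.png",o[:,:,::-1])
```

```text
[ 0.59098771 -0.06672613  0.03007677] [-10.80634796  -2.35550528  13.25790708]
```

View pics/d4.png

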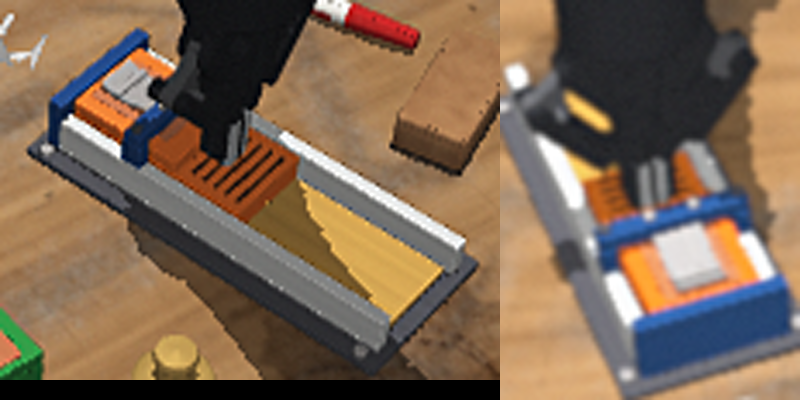

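Force is rising with no motion, so the nose is against the stop. The tip-to-bridge distance also fits the expected 18 mm step gap. I'll ease the push while keeping a little forward load, lift straight up, then back away.

{"op": "drive_tool", "data": {
  "rows": [
    {"x": -0.2, "y": 0, "z": 0, "twist": 0, "gripper": 0},
    {"x": -0.2, "y": 0, "z": 0, "twist": 0, "gripper": 0},
    {"x": 0, "y": 0, "z": 0, "twist": 0, "gripper": 0}
  ]
}}

```text
clock: 8.73
tcp_pos: [0.591, -0.0667, 0.0301]
ee_rot: [3.112, 0.429, -0.001]
contact_force: [-4.5, -1.0, 6.3]
width: 0.0002
grasp_force: 5.6
```

{"op": "drive_tool", "data": {
  "rows": [
    {"x": 0, "y": 0, "z": -0.3, "twist": 0, "gripper": 0},
    {"x": 0, "y": 0, "z": -0.3, "twist": 0, "gripper": 0},
    {"x": 0, "y": 0, "z": -0.3, "twist": 0, "gripper": 0},
    {"x": 0, "y": 0, "z": -0.4, "twist": 0, "gripper": 0},
    {"x": 0, "y": 0, "z": -0.6, "twist": 0, "gripper": 0},
    {"x": 0, "y": 0, "z": -1, "twist": 0, "gripper": 0},
    {"x": 0, "y": 0, "z": -2, "twist": 0, "gripper": 0},
    {"x": 0, "y": 0, "z": -3, "twist": 0, "gripper": 0},
    {"x": 0, "y": 0, "z": -3, "twist": 0, "gripper": 0},
    {"x": -2, "y": 0, "z": -3, "twist": 0, "gripper": 0},
    {"x": -3, "y": 0, "z": -2, "twist": 0, "gripper": 0},
    {"x": -3, "y": 0, "z": 0, "twist": 0, "gripper": 0}
  ]
}}

```text
clock: 9.73
tcp_pos: [0.5188, -0.0881, 0.1948]
ee_rot: [3.108, 0.432, 0.023]
contact_force: [0.5, -1.9, 0.6]
width: -0.0001
grasp_force: 0.0
```

Run:
```python
from h import *
i=imaging.snapshot("scene"); j=imaging.snapshot("wrist"); k=imaging.snapshot("side")
s=manip.get_state(); print(s['tcp_pos'],s['contact_force'],s['clock'])
a=cv2.resize(i[185:295,310:455],(450,342),interpolation=2); b=cv2.resize(j[0:300,150:500],(350,300),interpolation=2);c=cv2.resize(k[215:315,240:315],(225,300),interpolation=2)
o=np.zeros((600,800,3),np.uint8); o[:342,:450]=a; o[:300,450:]=b; o[300:,500:725]=c
cv2.imwrite("pics/d5.png",o[:,:,::-1])
```

```text
[ 0.51392696 -0.08899755  0.19090918] [-0.46703862 -0.0565598  -0.75319166] 9.8833
```

View pics/d5.png

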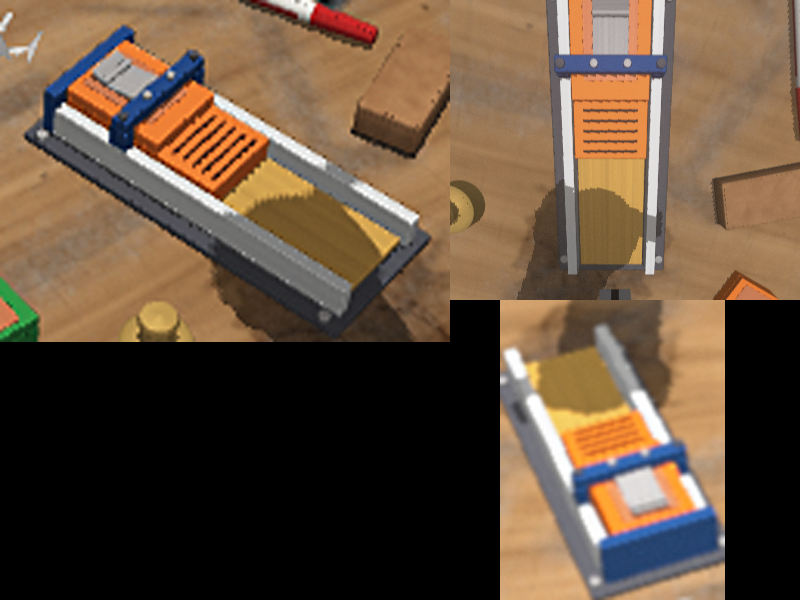

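The carrier is under the bridge and leaf with its nose at the stop and no visible gap. The neighbouring objects look undisturbed and the arm is clear, so I'll hand it in.

```bash
python3 -c "
from cell import manip
print(manip.close_job())"
```

```text
the job is handed in; nothing more can be done
None
```

The carrier was pressed down, slid under the bridge and drag spring until its nose stopped firmly against the end stop, and released; the arm moved clear and the job was handed in at about 10 s of the 42 s allowed (no verdict shown).

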